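# Scrap the short sleeves, then hold the spring jaw open at the mark

## Task

Before this batch of steel sleeves is fitted, pick out the two that are too short and put them in the yellow scrap bin, leaving the full-length ones standing where they are and the cup, spray can and blue bump stop alone. Then pull the spring-loaded jaw open by its red handle until its pointer lines up with the line on the yellow mark, and hold it there for the mechanic to load: finish while still holding the handle steady at the mark, do not let go.

Things in the scene. Friction and masses are not known exactly. Their poses are not given: they have to be found in the camera images.
- centre_a (a point): One of five plain steel tube sleeves (a to e) standing on end on the mat, outside diameter 34 mm, bore 24 mm. Three are full length, 60 mm; two are short rejects, 40 and 44 mm. Which is which is to be seen from the height. This point is the sleeve's centre, half-way up (so 33 mm above the bench for a good one on the mat, 23 or 25 mm for a short one); z along the sleeve, up. Mass roughly 0.1 to 0.15 kg.
- centre_b (a point): One of five plain steel tube sleeves (a to e) standing on end on the mat, outside diameter 34 mm, bore 24 mm. Three are full length, 60 mm; two are short rejects, 40 and 44 mm. Which is which is to be seen from the height. This point is the sleeve's centre, half-way up (so 33 mm above the bench for a good one on the mat, 23 or 25 mm for a short one); z along the sleeve, up. Mass roughly 0.1 to 0.15 kg.
- centre_c (a point): One of five plain steel tube sleeves (a to e) standing on end on the mat, outside diameter 34 mm, bore 24 mm. Three are full length, 60 mm; two are short rejects, 40 and 44 mm. Which is which is to be seen from the height. This point is the sleeve's centre, half-way up (so 33 mm above the bench for a good one on the mat, 23 or 25 mm for a short one); z along the sleeve, up. Mass roughly 0.1 to 0.15 kg.
- centre_d (a point): One of five plain steel tube sleeves (a to e) standing on end on the mat, outside diameter 34 mm, bore 24 mm. Three are full length, 60 mm; two are short rejects, 40 and 44 mm. Which is which is to be seen from the height. This point is the sleeve's centre, half-way up (so 33 mm above the bench for a good one on the mat, 23 or 25 mm for a short one); z along the sleeve, up. Mass roughly 0.1 to 0.15 kg.
- centre_e (a point): One of five plain steel tube sleeves (a to e) standing on end on the mat, outside diameter 34 mm, bore 24 mm. Three are full length, 60 mm; two are short rejects, 40 and 44 mm. Which is which is to be seen from the height. This point is the sleeve's centre, half-way up (so 33 mm above the bench for a good one on the mat, 23 or 25 mm for a short one); z along the sleeve, up. Mass roughly 0.1 to 0.15 kg.
- mat: Black rubber mat fixed to the bench, 210 (x) by 280 (y) by 3 mm thick, carrying the five sleeves at least 80 mm apart. Origin: centre of its underside.
- bin: Yellow open scrap bin, does not move, 200 (its x) by 170 (its y) by 50 mm high outside, walls and floor 5 mm. Origin: centre of its underside, on the bench.
- fixture: Spring-jaw fixture bolted to the bench: grey base plate 320 (its x) by 135 mm, 14 mm thick, with a fixed blue jaw and dark spring barrel at its +x end (tops 48 mm above the bench). The other jaw slides along the fixture's x axis. Origin: on the bench, under the slide's centre line, mid-length. Its -x end faces roughly towards the robot.
- jaw: Sliding aluminium jaw block, 80 by 74 mm, top 46 mm above the bench, carrying the red handle and the red pointer. Rests shut against the fixed blue jaw; pulling it along the fixture's -x opens it, up to 95 mm to the end stop. A spring always pulls it back shut: 6 N at rest, 140 N per metre more (11 to 15 N at the mark). Moves only along the fixture's x axis. Origin: underside centre of the block, directly below the handle.
- handle (a point): Centre of the free part of the upright red handle plate on the sliding jaw, where to grip: 16 mm thick along the fixture's x, 50 mm wide along its y, standing from 46 to 106 mm above the bench; this point is 85 mm above the bench. Axes as the fixture's. Moves with the jaw.
- pointer (a point): Tip of the thin red pointer sticking out sideways (+y of the fixture) from the sliding jaw, in line with the handle along the fixture's x. Axes as the fixture's. Moves with the jaw.
- mark_line (a point): The mark: black line across the top of the yellow block (16 by 20 by 18 mm) fixed beside the slide on the white scale, its place along the scale differs each time. Axes as the fixture's. The pointer is at the mark when both have the same position along the fixture's x axis; from shut that takes a pull of 40 to 65 mm.
- cup: Bystander: red plastic cup, 76 mm across, 90 mm high, standing. Origin: centre of its underside.
- can: Bystander: spray can with green label, 64 mm across, 170 mm high, standing. Origin: centre of its underside.
- bump_stop: Bystander: blue rubbery suspension bump stop, a waisted round piece 52 mm across the foot and 44 mm high, standing between the robot and the fixture. Origin: centre of its underside.
There are look-alikes about, which are no part of the job. Leave any orange look-alike of the part that bears centre_a alone.

How it is judged:
On the way, in this order (a step that is already met when the one before it is completed fails the run):
1. both short sleeves lie in the scrap bin (x of centre_b in the frame of bin between -0.095 and 0.095 m and y of centre_b in the frame of bin between -0.08 and 0.08 m and height (world z) of each of centre_b, centre_d below 0.045 m and x of centre_d in the frame of bin between -0.095 and 0.095 m and y of centre_d in the frame of bin between -0.08 and 0.08 m), for 0.2 s.
2. the jaw is pulled open so that its pointer is at the mark, held by the fingers (x of pointer in the frame of mark_line between -0.005 and 0.005 m and contact force between the fingers and jaw above 4 N), for 0.3 s.
At the end, for the whole second after the job is handed in: Both short sleeves are in the bin; the full-length ones stand (within 0.2 rad) within 30 mm of their places; the fingers still hold the jaw (over 4 N), at rest (under 10 mm/s), its pointer within 5 mm of the mark line along the slide (all of step 1 and all of step 2 and distance of each of centre_a, centre_c, centre_e from where it was at the start of the episode below 0.03 m and angle between each of centre_a, centre_c, centre_e's own z axis and vertical below 0.2 rad and linear speed of jaw below 0.01 m/s); the arm keeps its last pose, push and grip.
It fails at once if a full-length sleeve is knocked over or moved more than 30 mm (not (distance of centre_a from where it was at the start of the episode below 0.03 m) or not (angle between centre_a's own z axis and vertical below 0.2 rad) or not (distance of centre_c from where it was at the start of the episode below 0.03 m) or not (angle between centre_c's own z axis and vertical below 0.2 rad) or not (distance of centre_e from where it was at the start of the episode below 0.03 m) or not (angle between centre_e's own z axis and vertical below 0.2 rad)).
It fails at once if the cup, can or bump stop is moved more than 30 mm (distance of any of cup, can, bump_stop from where it was at the start of the episode above 0.03 m).
It also fails if it takes over 61 s, if anything falls off the work surface, if the arm or the gripper's body presses on something with over 40 N, if the wrist force passes 120 N, or if a joint passes its speed limit or range.

## Robot

A 6-joint arm with a two-finger parallel gripper is mounted at the origin on the work surface. World frame = base frame: x ahead of the robot, y to its left, z up, the work surface at z = 0. Lengths are in m, angles in rad, forces in N, time in s.
With the tool pointing down it reaches from about 0.35 to 0.775 m from the base axis. Payload 5.5 kg.
Tool frame: the origin (TCP) lies between the finger pads; the fingertips stand 19 mm ahead of it and the grasp point (between the pads) is the TCP; z points along the fingers, x is the direction in which the jaws open and shut, and the axes are right-handed (so a half turn about z gives the same grasp; the last joint's range is limited). The gripper opens to 85 mm and grips with 20 to 120 N. Pads are 22 mm wide; open, the fingers measure 114 mm over their backs; the gripper's body (76 mm by 85 mm) begins 54 mm behind the grasp point. The pads swing forward as they close: fully open they stand 13 mm farther back than shut.
Start: joints at [-1.421, 0.313, 0.046, 1.304, 0, 1.431], TCP at [0.164, -0.551, 0.25] pointing down, gripper open.
Joint ranges: [-2.76, 2.76], [-0.86, 1.69], [-1.03, 1.26], [-2.2, 2.34], [-1.47, 1.5], [-3.14, 3.14]. Speed limits (rad/s): [2.57, 2.57, 3.14, 3.14, 3.14, 3.14].

## Interface

Orientations are given as a unit quaternion [w, x, y, z].
In Python, from workcell import env gives the robot as it stands. The module is installed in compiled form; this text tells all that it offers.
- The arm moves only by the tool carry_out, never from a script. Its argument "steps" is a list of rows, each a list of 7 numbers: the gripper command: -1 is shut, 1 is fully open, values between are in proportion, then the shift along the tool's x, y, z in m, then the turn, a rotation vector about the tool's x, y, z in rad. A call has 1 to 20 rows; each row shifts and turns the commanded pose from where the row before left it, along the tool's axes as they then stand; what a row does not reach is not made up. A row lasts 1/8 s, in which the tool goes at most 62.5 mm and 10.7 degrees, less where a joint would pass 70% of its speed; a pose out of reach is approached as far as the arm can. A call with a gripper value outside its range is refused whole. The fingers move at their own pace and stop on an object; "grip_force" is the grip in N (left out, the last holds). Time passes only in rows, so rows that do not move let the fingers close. It gives the time, the measured TCP pose, the force and the opening at its end, in the units of the state.
- env.get_state(): the state, without advancing time (a new reading comes with each control period).
- env.read_camera(name): name is "scene" or "top" or "wrist"; returns a dict with "color" (400x640x3 uint8, red, green, blue), "K" (3x3 intrinsics, pixels), "dist" ([k1, k2, p1, p2, k3] as OpenCV has them; the pictures are not rectified), "R" (3x3) and "t" (3): a world point X has camera coordinates R X + t. Camera axes: x right, y down, z forward; pixel columns grow to the right and rows downward; lengths in m; the calibration is good to about 2 mm. A picture is of the moment at which its call begins. There is no depth.
- env.hand_in(): hands the job in, once; it reports no verdict.
The state is a dict: "clock": time; "joint_pos": joint angles; "qvel": joint speeds; "tau": joint torques, N m; "tcp_pos": TCP position; "orientation": TCP orientation; "wrist_force": force on the tool from outside, world axes, zero at the start; "ft_torque": the same for the moment, N m; "finger_gap": finger opening in m.
Only numpy, scipy, OpenCV 4.12 (cv2) and the standard library are available. Lean on these libraries where they do the work, as an engineer would, in place of code of your own. Each camera call takes 0.05 s, during which the arm holds its last target. There are 200 camera calls.

## Working session

There is one attempt and no reset: what is moved stays moved. The work goes in short steps, Python scripts to look and compute and a tool call to move; the robot and the scene stay as the last step left them, time stands still between calls to the robot, and variables do not carry over. Pictures are saved under pics/ and viewed, about 8 in all and at most 12, crops included, and the job is handed in when it is done.

Besides the shell and the picture viewer there is one more tool, called after ">>>" in YAML: its name, and indented under it one key for each argument. carry_out: Moves the arm, as the interface text tells. Its arguments: {"type":"object","properties":{"steps":{"type":"array","items":{"type":"array","items":{"type":"number"}}},"grip_force":{"type":"number"}},"required":["steps"]}

```bash
mkdir -p pics
cat > h.py <<'E'
import numpy as np, cv2
from workcell import env
def cam(n,save=None):
    c=env.read_camera(n)
    if save: cv2.imwrite('pics/'+save,c['color'][:,:,::-1])
    return c
def ray(c,uv,z):
    "pixel(s) -> world points on plane z"
    uv=np.array(uv,float).reshape(-1,1,2)
    n=cv2.undistortPoints(uv,c['K'],c['dist'])[:,0]
    d=np.c_[n,np.ones(len(n))]@c['R']; o=-c['R'].T@c['t']
    return o+d*((z-o[2])/d[:,2])[:,None]
def proj(c,X):
    return cv2.projectPoints(np.array(X,float).reshape(-1,1,3),cv2.Rodrigues(c['R'])[0],c['t'],c['K'],c['dist'])[0][:,0]
E
python3 - <<'E'
from h import *
for n in('top','scene'):
    c=cam(n,n+'1.png'); print(n,c['K'].round(1).tolist(),c['dist'],(-c['R'].T@c['t']).round(3),c['R'].round(3).tolist())
s=env.get_state(); print(s)
E
```

```text
top [[485.8, 0.0, 310.7], [0.0, 485.8, 200.0], [0.0, 0.0, 1.0]] [-0.03141702  0.          0.          0.          0.        ] [0.375 0.002 1.225] [[-0.01, -1.0, -0.0], [-0.984, 0.01, -0.18], [0.18, -0.001, -0.984]]
scene [[488.3, 0.0, 321.4], [0.0, 488.3, 199.1], [0.0, 0.0, 1.0]] [-0.02818922  0.          0.          0.          0.        ] [1.134 0.723 0.752] [[-0.778, 0.629, -0.004], [0.37, 0.454, -0.811], [-0.508, -0.632, -0.586]]
{'clock': 0.1, 'joint_pos': array([-1.42062952e+00,  3.13932587e-01,  4.51012645e-02,  1.30358989e+00,
       -1.40399080e-05,  1.43120411e+00]), 'qvel': array([ 2.24142349e-04, -1.19224233e-03,  2.78540103e-03,  1.01116427e-03,
        1.53681454e-05,  6.13331365e-04]), 'tau': array([ 1.97211666e-03, -4.81724274e+01,  2.99243975e+01,  1.27522746e-02,
       -2.22348986e-04,  9.82063113e-06]), 'tcp_pos': array([ 0.16421809, -0.55061671,  0.24949741]), 'orientation': array([-5.66447118e-04,  8.01785654e-01, -5.97611166e-01, -5.82449578e-04]), 'wrist_force': array([ 0.90040163, -0.25448884,  0.52425164]), 'ft_torque': array([0.02752791, 0.00714544, 0.02617175]), 'finger_gap': 0.08536840897231392}
```

View pics/top1.png

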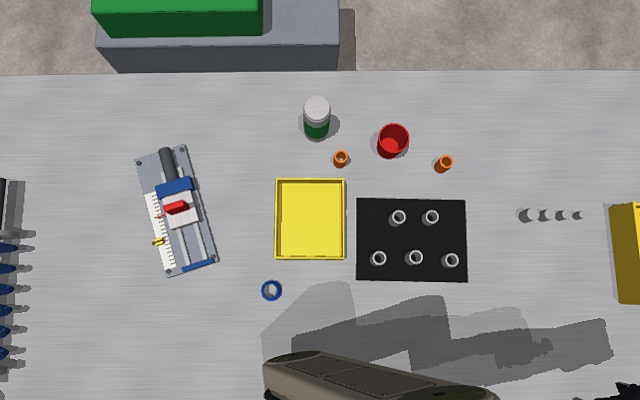

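View pics/scene1.png

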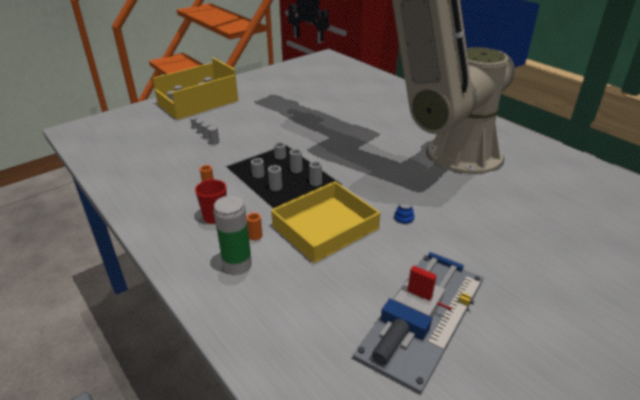

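Run:
```python
from h import *
T=cam('top');S=cam('scene')
def crop(c,x0,y0,x1,y1,k): return cv2.resize(c['color'][y0:y1,x0:x1,::-1],None,fx=k,fy=k,interpolation=cv2.INTER_CUBIC)
a=crop(T,350,190,475,290,6)[:,:750]; cv2.imwrite('pics/ct.png',a[:600])
b=crop(S,225,135,345,225,3);d=crop(S,345,240,495,390,4);e=crop(T,130,140,225,285,4)
W=np.zeros((600,800,3),np.uint8); W[:270,:360]=b; 
d=cv2.resize(d,(400,400)); W[200:600,400:]=d; e=cv2.resize(e,(216,330)); W[270:600,:216]=e
cv2.imwrite('pics/cs.png',W)
def blobs(c,m,amin):
    n,l,s,ce=cv2.connectedComponentsWithStats(m.astype(np.uint8)); return [(s[i],ce[i]) for i in range(1,n) if s[i][4]>amin]
g=T['color'].astype(int)
M=np.zeros(g.shape[:2],bool);M[203:277,362:464]=1
ph=np.linspace(0,2*np.pi,40)
cyl=lambda x,y,h:np.array([[x+.017*np.cos(p),y+.017*np.sin(p),z] for p in ph for z in(.003,.003+h)])
gs=S['color'].astype(int).min(2)
Ms=np.zeros(gs.shape,bool)
Ms[138:212,228:340]=1
bs=[b for b in blobs(S,(gs>85)&Ms,25)]
print('scene',[ (b[0].tolist(),b[1].round(1).tolist()) for b in bs])
for s,ce in blobs(T,(g.min(2)>75)&M,25):
    x,y,w,h,A=s
    # blob centre -> use mid height ~.03
    uv=[x+w/2-.5,y+h/2-.5]
    out=[]
    for H in(.04,.06):
        p=ray(T,uv,.003+H/2)[0]
        for c in(T,S):
            q=proj(c,cyl(p[0],p[1],H)); out.append((q.min(0).round(0).tolist(),np.ptp(q,axis=0).round(1).tolist()))
        out.append(p[:2].round(4).tolist())
    print(s.tolist(),out)
```

```text
scene [([228, 138, 112, 45, 2001], [282.3, 151.1]), ([251, 159, 12, 7, 50], [256.8, 162.0]), ([268, 166, 13, 7, 58], [274.3, 169.2]), ([228, 169, 45, 43, 1055], [243.6, 196.9])]
[389, 210, 17, 16, 158] [([389.0, 210.0], [16.3, 15.8]), ([266.0, 170.0], [13.5, 19.3]), [0.5484, -0.2146], ([388.0, 209.0], [17.9, 17.1]), ([266.0, 164.0], [14.0, 25.6]), [0.547, -0.2128]]
[422, 210, 17, 15, 151] [([421.0, 209.0], [17.4, 15.7]), ([249.0, 158.0], [13.3, 18.5]), [0.5488, -0.2975], ([421.0, 208.0], [19.5, 17.1]), ([250.0, 152.0], [14.0, 24.7]), [0.5474, -0.295]]
[370, 251, 17, 15, 132] [([370.0, 250.0], [16.0, 14.9]), ([307.0, 166.0], [12.6, 19.0]), [0.4481, -0.1636], ([370.0, 250.0], [17.2, 15.5]), ([308.0, 159.0], [12.8, 25.3]), [0.4475, -0.1622]]
[405, 250, 18, 15, 152] [([405.0, 249.0], [17.1, 14.9]), ([288.0, 153.0], [12.4, 18.3]), [0.4496, -0.2514], ([404.0, 249.0], [19.0, 15.5]), ([288.0, 147.0], [12.7, 24.4]), [0.449, -0.2492]]
[442, 253, 17, 14, 142] [([441.0, 252.0], [18.3, 14.8]), ([272.0, 140.0], [12.2, 17.4]), [0.4424, -0.3414], ([440.0, 252.0], [20.7, 15.4]), ([272.0, 135.0], [12.6, 23.4]), [0.4418, -0.3386]]
```

View pics/ct.png

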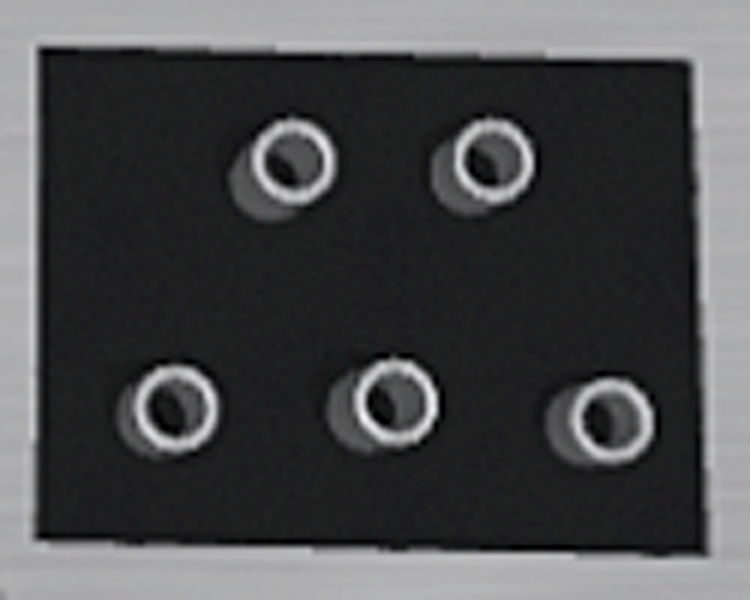

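View pics/cs.png

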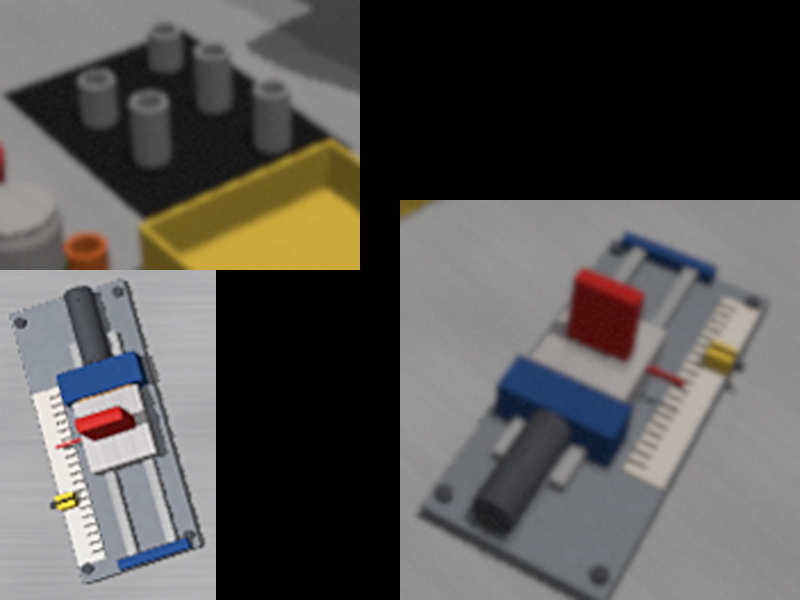

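Top view: candidates for short sleeves are the five steel tubes at (399,217), (432,217), (378,258), (415,257), (452,260). The orange look-alikes at (341,158) and (444,163) and the grey pins at (520–578,215) are not part of the job. In the scene crop, the tubes at about (257,168) and (280,151) are clearly shorter. They match top-view (432,217) and (452,260), i.e. world (0.549,-0.297) and (0.442,-0.341).

>>> carry_out:
  steps:
    - [1,0,0,0,0,0,-0.183]
    - [1,0,0,0,0,0,-0.183]
    - [1,0,0,0,0,0,-0.183]
    - [1,0,0,0,0,0,-0.183]
    - [1,0,0,0,0,0,-0.183]
    - [1,0,0,0,0,0,-0.183]
    - [1,0,0,0,0,0,-0.183]
    - [1,0.043,-0.028,0.01,0,0,0]
    - [1,0.043,-0.028,0.01,0,0,0]
    - [1,0.043,-0.028,0.01,0,0,0]
    - [1,0.043,-0.028,0.01,0,0,0]
    - [1,0.043,-0.028,0.01,0,0,0]
    - [1,0.043,-0.028,0.01,0,0,0]
    - [1,0.043,-0.028,0.01,0,0,0]
    - [1,0.043,-0.028,0.01,0,0,0]
    - [1,0.041,-0.029,0.01,0,0,0]
    - [1,0,0,0,0,0,0]
  grip_force: 40

```text
clock: 2.33
tcp_pos: [0.5511, -0.2952, 0.1587]
orientation: [-0.001, 1.0, 0.002, -0.001]
wrist_force: [-0.3, -0.3, -0.1]
finger_gap: 0.0854
```

Run:
```python
from h import *
T=cam('top');hsv=cv2.cvtColor(T['color'],cv2.COLOR_RGB2HSV)
H,S_,V=[hsv[:,:,i].astype(int) for i in range(3)]
def blob(m,x0,y0,x1,y1):
    k=np.zeros(m.shape,np.uint8);k[y0:y1,x0:x1]=m[y0:y1,x0:x1]
    return max(cv2.findContours(k,cv2.RETR_EXTERNAL,cv2.CHAIN_APPROX_NONE)[0],key=cv2.contourArea)
b=blob((abs(H-28)<8)&(S_>120),265,170,356,270)
r=cv2.minAreaRect(b); P=ray(T,cv2.boxPoints(r),.05); print('bin',r,P.round(3).tolist(),P.mean(0).round(4))
f=blob((S_>25)|(V<90),125,135,225,285)
red=((H<8)|(H>172))&(S_>140)
k=np.argwhere(red[185:225,155:195])+[185,155]; 
print('red rows'); 
for y in range(198,222): 
    xs=k[k[:,0]==y,1]; 
    if len(xs): print(y,xs.min(),xs.max())
ym=np.argwhere(((abs(H-28)<8)&(S_>120))[225:255,145:175])+[225,145]; print('mark',ym.min(0),ym.max(0),ym.mean(0))
bl=blob((abs(H-110)<10)&(S_>140),150,170,200,205); print('bluejaw',cv2.minAreaRect(bl)); p=ray(T,cv2.boxPoints(cv2.minAreaRect(bl)),.048); print(p.round(3).tolist())
bl=blob((abs(H-110)<10)&(S_>140),170,250,225,275); print('endstop',cv2.minAreaRect(bl))
cv2.imwrite('pics/fx.png',cv2.resize(T['color'][140:285,130:225,::-1],None,fx=4,fy=4,interpolation=cv2.INTER_CUBIC))
w=cam('wrist','w1.png')
s=env.get_state();print(s['tcp_pos'],s['orientation'],s['clock'])
```

```text
bin ((309.0, 218.5), (81.0, 70.0), 90.0) [[0.647, 0.091, 0.05], [0.645, -0.082, 0.05], [0.445, -0.078, 0.05], [0.447, 0.091, 0.05]] [0.5457 0.0054 0.05  ]
red rows
200 180 182
201 177 183
202 174 184
203 171 186
204 168 187
205 164 188
206 163 188
207 163 188
208 163 188
209 164 186
210 164 183
211 165 180
212 167 177
213 169 174
214 164 171
215 161 164
216 158 160
217 155 159
mark [238 154] [245 163] [241.23636364 158.67272727]
bluejaw ((174.0995635986328, 186.90951538085938), (15.643077850341797, 37.36288833618164), 74.2913589477539)
[[0.634, 0.39, 0.048], [0.659, 0.301, 0.048], [0.62, 0.289, 0.048], [0.596, 0.378, 0.048]]
endstop ((197.29693603515625, 264.4246520996094), (4.992300987243652, 32.5609016418457), 70.55996704101562)
[ 0.5492583  -0.29750159  0.15975005] [-1.36193090e-04  9.99999558e-01  6.97370140e-04 -6.15209002e-04] 2.425
```

View pics/w1.png

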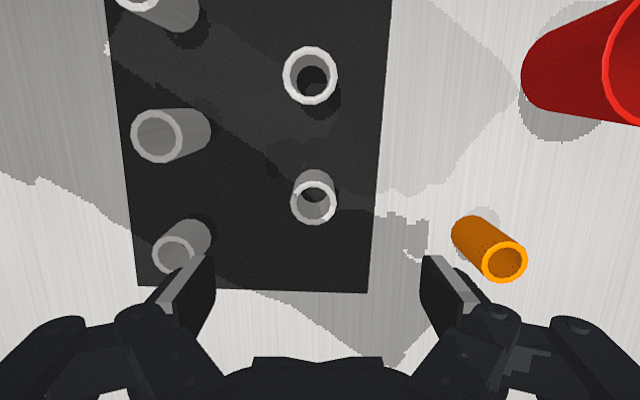

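View pics/fx.png

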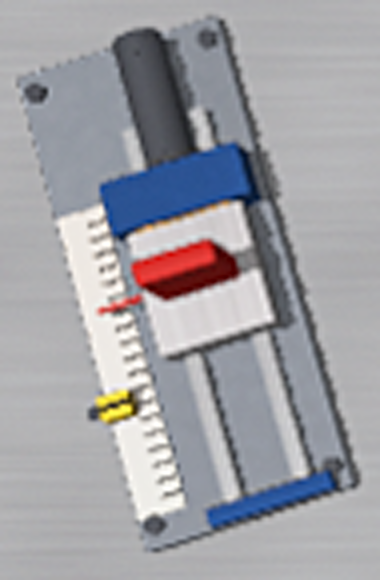

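The wrist view shows short sleeve 1 with its rim at (313,202), short sleeve 2 at (174,253), and an orange look-alike at (490,250). I'll ray-cast these rims.

Run:
```python
from h import *
w=cam('wrist')
for z in(.043,.047):print(ray(w,[[313,202],[174,253],[505,262]],z).round(4).tolist())
print(ray(w,[[505,262],[310,75],[157,137]],.063).round(3).tolist())
T=cam('top')
for z in(.043,.047):print(ray(T,[[432.2,216.7],[451.8,260.2]],z).round(4).tolist())
```

```text
[[0.5466, -0.2976, 0.043], [0.4406, -0.3382, 0.043], [0.6938, -0.3452, 0.043]]
[[0.5467, -0.2964, 0.047], [0.4425, -0.3364, 0.047], [0.6914, -0.3433, 0.047]]
[[0.682, -0.335, 0.063], [0.545, -0.212, 0.063], [0.448, -0.249, 0.063]]
[[0.5466, -0.298, 0.043], [0.4395, -0.34, 0.043]]
[[0.546, -0.2969, 0.047], [0.4393, -0.3388, 0.047]]
```

>>> carry_out:
  steps:
    - [1,-0.0025,0,0.044,0,0,0]
    - [1,0,0,0.044,0,0,0]
    - [1,0,0,0.029,0,0,0]
    - [1,0,0,0.015,0,0,0]
    - [1,0,0,0,0,0,0]
    - [-1,0,0,0,0,0,0]
    - [-1,0,0,0,0,0,0]
    - [-1,0,0,0,0,0,0]
    - [-1,0,0,0,0,0,0]
    - [-1,0,0,0,0,0,0]
    - [-1,0,0,-0.03,0,0,0]
    - [-1,0,0,-0.04,0,0,0]
    - [-1,0,0,-0.04,0,0,0]
    - [-1,0,0,-0.03,0,0,0]
    - [-1,0,0,0,0,0,0]

```text
clock: 4.4
tcp_pos: [0.5481, -0.2989, 0.1708]
orientation: [0.002, 1.0, 0.0, 0.002]
wrist_force: [1.4, -0.2, -0.7]
finger_gap: 0.0324
```

>>> carry_out:
  steps:
    - [-1,0,-0.044,0,0,0,0]
    - [-1,0,-0.044,0,0,0,0]
    - [-1,0,-0.044,0,0,0,0]
    - [-1,0,-0.044,0,0,0,0]
    - [-1,0,-0.044,0,0,0,0]
    - [-1,0,-0.044,0,0,0,0]
    - [-1,0,0,0.02,0,0,0]
    - [-1,0,0,0.04,0,0,0]
    - [-1,0,0,0.04,0,0,0]
    - [-1,0,0,0.02,0,0,0]
    - [-1,0,0,0.014,0,0,0]
    - [-1,0,0,0,0,0,0]
    - [0.7,0,0,0,0,0,0]
    - [0.7,0,0,0,0,0,0]
    - [0.7,0,0,0,0,0,0]
    - [0.7,0,0,-0.03,0,0,0]
    - [0.7,0,0,-0.04,0,0,0]
    - [0.7,0,0,-0.04,0,0,0]
    - [0.7,0,0,-0.03,0,0,0]
    - [0.7,0,0,0,0,0,0]

```text
clock: 6.9
tcp_pos: [0.5487, -0.0344, 0.1774]
orientation: [0.001, 1.0, 0.0, 0.003]
wrist_force: [0.4, 0.2, -0.7]
finger_gap: 0.073
```

>>> carry_out:
  steps:
    - [1,-0.015,0.0437,0,0,0,0]
    - [1,-0.015,0.0437,0,0,0,0]
    - [1,-0.015,0.0437,0,0,0,0]
    - [1,-0.015,0.0437,0,0,0,0]
    - [1,-0.015,0.0437,0,0,0,0]
    - [1,-0.015,0.0437,0,0,0,0]
    - [1,-0.0165,0.0433,0,0,0,0]
    - [1,0,0,0.044,0,0,0]
    - [1,0,0,0.044,0,0,0]
    - [1,0,0,0.03,0,0,0]
    - [1,0,0,0.02,0,0,0]
    - [1,0,0,0.008,0,0,0]
    - [1,0,0,0,0,0,0]
    - [-1,0,0,0,0,0,0]
    - [-1,0,0,0,0,0,0]
    - [-1,0,0,0,0,0,0]
    - [-1,0,0,0,0,0,0]
    - [-1,0,0,0,0,0,0]

```text
clock: 9.15
tcp_pos: [0.4407, -0.34, 0.0292]
orientation: [0.001, 1.0, -0.0, 0.0]
wrist_force: [-0.9, 0.6, 5.6]
finger_gap: 0.0323
```

>>> carry_out:
  steps:
    - [-1,0,0,-0.03,0,0,0]
    - [-1,0,0,-0.04,0,0,0]
    - [-1,0,0,-0.04,0,0,0]
    - [-1,0,0,-0.03,0,0,0]
    - [-1,0.013,-0.048,0,0,0,0]
    - [-1,0.013,-0.048,0,0,0,0]
    - [-1,0.013,-0.048,0,0,0,0]
    - [-1,0.013,-0.048,0,0,0,0]
    - [-1,0.013,-0.048,0,0,0,0]
    - [-1,0.013,-0.048,0,0,0,0]
    - [-1,0.013,-0.048,0,0,0,0]
    - [-1,0.015,-0.046,0,0,0,0]
    - [-1,0,0,0.02,0,0,0]
    - [-1,0,0,0.04,0,0,0]
    - [-1,0,0,0.04,0,0,0]
    - [-1,0,0,0.02,0,0,0]
    - [-1,0,0,0.014,0,0,0]
    - [-1,0,0,0,0,0,0]

```text
clock: 11.4
tcp_pos: [0.5455, 0.0424, 0.0334]
orientation: [-0.0, 1.0, -0.0, -0.001]
wrist_force: [0.2, 0.1, -0.2]
finger_gap: 0.0326
```

>>> carry_out:
  steps:
    - [0.7,0,0,0,0,0,0]
    - [0.7,0,0,0,0,0,0]
    - [0.7,0,0,0,0,0,0]
    - [0.7,0,0,-0.03,0,0,0]
    - [0.7,0,0,-0.05,0,0,0]
    - [0.7,0,0,-0.05,0,0,0]
    - [0.7,0,0,-0.05,0,0,0]
    - [0.7,0,0,0,0,0,0]

```text
clock: 12.4
tcp_pos: [0.5491, 0.0423, 0.2195]
orientation: [0.0, 1.0, 0.0, 0.005]
wrist_force: [-1.1, -0.9, -1.1]
finger_gap: 0.0727
```

Run:
```python
from h import *
T=cam('top');S=cam('scene')
W=np.zeros((560,800,3),np.uint8)
W[:, :400]=cv2.resize(T['color'][150:290,260:480,::-1],(400,255))[:0].shape and 0
W[:280,:440]=cv2.resize(T['color'][150:290,260:480,::-1],None,fx=2,fy=2)
W[280:560,:400]=cv2.resize(S['color'][130:270,200:400,::-1],None,fx=2,fy=2)
cv2.imwrite('pics/after.png',W)
# fixture geometry on top view
# direction from base scale, blue jaw long edge, pointer & handle
P=lambda uv,z:ray(T,uv,z)
print('base corners',P([[135.5,160],[183,144.5],[218,260.5],[170,276.5]],.014).round(4).tolist())
print('pointer tip/line',P([[155,217.5],[165,214.5]],.03).round(4).tolist())
print('mark',P([[158.3,241.5]],.032).round(4).tolist())
# handle top from scene and top
print('handle top corners', P([[163.5,206],[182,200],[188,204.5],[188,206]],.106).round(4).tolist())
```

```text
base corners [[0.7063, 0.4526, 0.014], [0.7464, 0.3308, 0.014], [0.4464, 0.2324, 0.014], [0.408, 0.3505, 0.014]]
pointer tip/line [[0.5533, 0.3894, 0.03], [0.5606, 0.3646, 0.03]]
mark [[0.4931, 0.3777, 0.032]]
handle top corners [[0.5691, 0.346, 0.106], [0.5829, 0.303, 0.106], [0.5721, 0.2885, 0.106], [0.5685, 0.2883, 0.106]]
```

View pics/after.png

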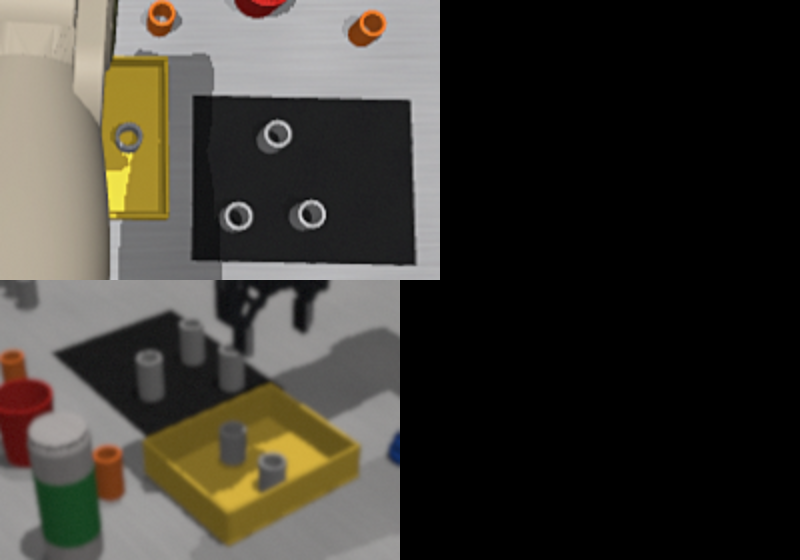

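Both short sleeves stand in the bin and the three good ones stand unmoved on the mat. Next I'll go above the handle.

>>> carry_out:
  steps:
    - [1,0,0,-0.01,0,0,-0.159]
    - [1,0,0,-0.01,0,0,-0.159]
    - [1,0.019,-0.042,-0.003,0,0,0]
    - [1,0.019,-0.042,-0.003,0,0,0]
    - [1,0.019,-0.042,-0.003,0,0,0]
    - [1,0.019,-0.042,-0.003,0,0,0]
    - [1,0.019,-0.042,-0.003,0,0,0]
    - [1,0.019,-0.042,-0.003,0,0,0]
    - [1,0,0,0,0,0,0]
    - [1,0,0,0,0,0,0]

```text
clock: 13.75
tcp_pos: [0.575, 0.317, 0.2504]
orientation: [0.001, 0.987, 0.159, -0.002]
wrist_force: [0.8, -0.5, -0.2]
finger_gap: 0.0856
```

Run:
```python
from h import *
w=cam('wrist','w2.png'); s=env.get_state();print(s['tcp_pos'],s['orientation'],(-w['R'].T@w['t']).round(3))
```

```text
[0.57524411 0.31643947 0.25085998] [ 5.20419837e-04  9.87429728e-01  1.58052523e-01 -1.28885134e-03] [0.554 0.383 0.375]
```

View pics/w2.png

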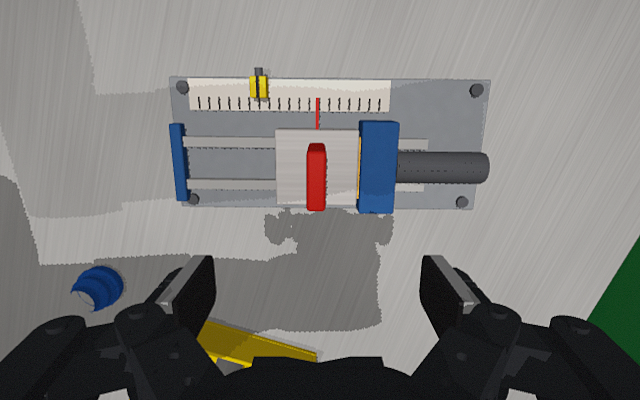

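The wrist view shows the red handle at (317,178), pointer tip at (318,98), yellow mark at (259,87) and the bump stop at (97,288).

```bash
cat > m.py <<'E'
from h import *
def red_yel(w,box=(60,125,220,360)):
    hsv=cv2.cvtColor(w['color'],cv2.COLOR_RGB2HSV).astype(int);H,S,V=[hsv[:,:,i] for i in range(3)]
    y0,y1,x0,x1=box
    r=np.argwhere((((H<8)|(H>172))&(S>120))[y0:y1,x0:x1])+[y0,x0]
    ye=np.argwhere(((abs(H-28)<8)&(S>120))[y0:y1,x0:x1])+[y0,x0]
    return r,ye
E
python3 - <<'E'
from m import *
w=cam('wrist');T=cam('top')
r,ye=red_yel(w)
print('ptr',r.min(0),r.max(0),r.mean(0)); print('yel',ye.min(0),ye.max(0),ye.mean(0))
for row in sorted(set(ye[:,0]))[::3]: xs=sorted(ye[ye[:,0]==row][:,1]); print(row,xs[0],xs[-1],set(range(xs[0],xs[-1]+1))-set(xs))
tip=[r[r[:,0]<104][:,1].mean(),r[:,0].min()]; 
c=ray(w,[[170,76.5],[490,80],[470,209],[182,206.5]],.014);print('corners',c.round(4).tolist())
d1=c[1]-c[0];d2=c[2]-c[3];ang=np.degrees([np.arctan2(d1[1],d1[0]),np.arctan2(d2[1],d2[0])]);print('ang',ang)
def tri(a,b):
    P=[];
    for cc,uv in((w,a),(T,b)):
        P.append((cc['K']@np.c_[cc['R'],cc['t']], cv2.undistortPoints(np.array([[uv]],float),cc['K'],cc['dist'],P=cc['K'])[0,0]))
    X=cv2.triangulatePoints(P[0][0],P[1][0],P[0][1],P[1][1])[:,0];return X[:3]/X[3]
print('tri mark',tri([259,87],[158.3,241.5]),'tri tip',tri(tip,[155,217.5]),tip)
u=np.array([np.cos(ang.mean()*np.pi/180),np.sin(ang.mean()*np.pi/180)])
for z in(.025,.03,.035):
    p=ray(w,[tip],z)[0];m=ray(w,[[259,87]],.032)[0];print(z,'ptr-mark',(p-m)[:2]@u,p,m)
hs=ray(w,[[307,175],[326.5,175],[316.5,143.5],[316.5,210]],.106);print('handle top',hs.round(4).tolist())
p=env.get_state()['tcp_pos'];hc=(hs[0]+hs[1])/2;print('handle u rel tcp',(hc-p)[:2]@u,'width',(hs[1]-hs[0])[:2]@u, 'ptr u rel tcp',(ray(w,[tip],.03)[0]-p)[:2]@u)
E
```

```text
ptr [ 97 315] [124 318] [111.48484848 316.6969697 ]
yel [ 75 249] [ 97 267] [ 85.81976744 258.40988372]
75 251 264 {256, 257, 258, 252}
78 249 266 {256, 257}
81 249 266 {256, 257}
84 250 267 {256, 257}
87 250 267 {256, 257, 258}
90 250 267 {256, 257, 258}
93 250 267 {256, 257, 258}
96 250 267 {256, 257, 258}
corners [[0.4074, 0.3604, 0.014], [0.7098, 0.4562, 0.014], [0.7482, 0.3279, 0.014], [0.447, 0.2317, 0.014]]
ang [17.58670839 17.70896126]
tri mark [0.494476   0.37948357 0.02483794] tri tip [0.55217933 0.38705001 0.03726602] [np.float64(317.0), np.int64(97)]
0.025 ptr-mark 0.055087340018611194 [0.55197926 0.3872528  0.025     ] [0.49691715 0.37862196 0.032     ]
0.03 ptr-mark 0.05510340616228178 [0.55201601 0.38719027 0.03      ] [0.49691715 0.37862196 0.032     ]
0.035 ptr-mark 0.05511947230595237 [0.55205276 0.38712773 0.035     ] [0.49691715 0.37862196 0.032     ]
handle top [[0.5636, 0.3272, 0.106], [0.5783, 0.332, 0.106], [0.563, 0.3532, 0.106], [0.5799, 0.3017, 0.106]]
handle u rel tcp -0.0003912823823692213 width 0.015543144581946479 ptr u rel tcp -0.000984618952817577
```

>>> carry_out:
  steps:
    - [1,0,-0.008,0.03,0,0,0.009]
    - [1,0,0,0.04,0,0,0]
    - [1,0,0,0.04,0,0,0]
    - [1,0,0,0.035,0,0,0]
    - [1,0,0,0.02,0,0,0]
    - [1,0,0,0,0,0,0]
    - [-1,0,0,0,0,0,0]
    - [-1,0,0,0,0,0,0]
    - [-1,0,0,0,0,0,0]
    - [-1,0,0,0,0,0,0]
    - [-1,0,0,0,0,0,0]
    - [-1,0,0,0,0,0,0]
    - [-1,0,0,0,0,0,0]
  grip_force: 80

```text
clock: 15.52
tcp_pos: [0.5708, 0.3243, 0.0881]
orientation: [0.001, 0.988, 0.154, -0.002]
wrist_force: [-8.1, -3.4, 9.1]
finger_gap: 0.0148
```

>>> carry_out:
  steps:
    - [-1,-0.005,0,0,0,0,0]
    - [-1,-0.006,0,0,0,0,0]
    - [-1,-0.006,0,0,0,0,0]
    - [-1,-0.006,0,0,0,0,0]
    - [-1,-0.006,0,0,0,0,0]
    - [-1,-0.006,0,0,0,0,0]
    - [-1,-0.006,0,0,0,0,0]
    - [-1,-0.006,0,0,0,0,0]
    - [-1,-0.005,0,0,0,0,0]
    - [-1,-0.003,0,0,0,0,0]
    - [-1,0,0,0,0,0,0]
    - [-1,0,0,0,0,0,0]
    - [-1,0,0,0,0,0,0]

```text
clock: 17.15
tcp_pos: [0.525, 0.3097, 0.0882]
orientation: [-0.001, 0.988, 0.154, 0.004]
wrist_force: [11.3, 4.1, -4.0]
finger_gap: 0.0153
```

Run:
```python
from h import *
w=cam('wrist');T=cam('top');S=cam('scene')
s=env.get_state();print(s['tcp_pos'],s['wrist_force'],s['finger_gap'],(-w['R'].T@w['t']).round(3))
W=np.zeros((600,800,3),np.uint8)
W[:250,:400]=cv2.resize(w['color'][:,:,::-1],(400,250))
W[:,400:]=cv2.resize(T['color'][200:275,135:185,::-1],(400,600),interpolation=cv2.INTER_CUBIC)
W[260:600,:400]=cv2.resize(S['color'][250:335,400:500,::-1],(400,340),interpolation=cv2.INTER_CUBIC)
cv2.imwrite('pics/pull.png',W);cv2.imwrite('pics/w3.png',w['color'][:,:,::-1])
```

```text
[0.52500625 0.30973068 0.08818306] [11.79287911  5.03859707 -3.879236  ] 0.0150165117529486 [0.504 0.376 0.213]
```

View pics/pull.png

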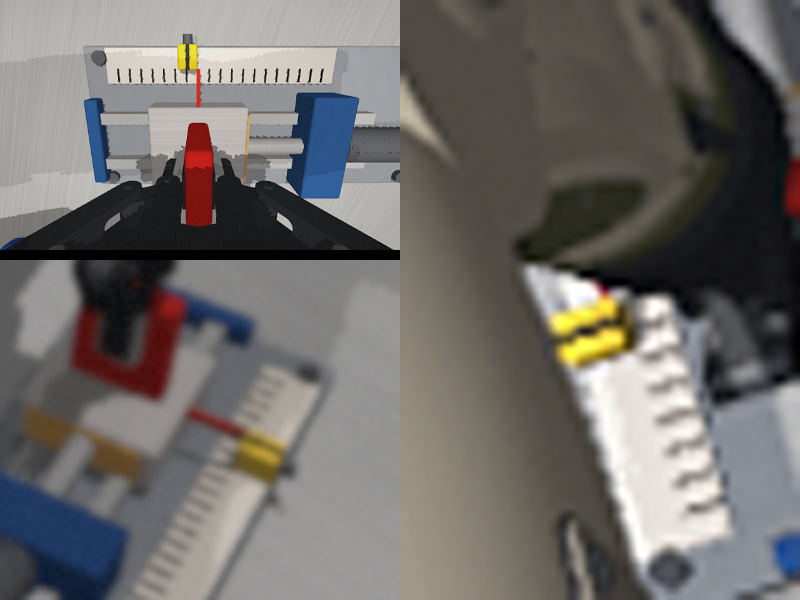

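```bash
cat > g.py <<'E'
from m import *
w=cam('wrist')
r,ye=red_yel(w,(60,160,270,360)); r=r[r[:,0]<165]
tip=[r[r[:,0]<r[:,0].min()+8][:,1].mean(),r[:,0].min()+3]
rows=[];
for row in range(ye[:,0].min()+8,ye[:,0].max()-3):
    xs=set(ye[ye[:,0]==row][:,1]); g=sorted(set(range(min(xs),max(xs)+1))-xs); rows+=g
line=[np.median(rows),ye[:,0].mean()]
print('tip',tip,'line',line,'yel x',ye[:,1].min(),ye[:,1].max())
u=np.array([np.cos(np.radians(17.65)),np.sin(np.radians(17.65))])
for zp,zm in((.03,.032),(.037,.032),(.03,.025)): print(zp,zm,'ptr-mark mm',1000*(ray(w,[tip],zp)[0]-ray(w,[line],zm)[0])[:2]@u)
s=env.get_state();print(s['tcp_pos'],s['wrist_force'],s['finger_gap'],s['clock'])
E
python3 g.py
```

```text
tip [np.float64(316.54761904761904), np.int64(113)] line [np.float64(299.0), np.float64(90.44186046511628)] yel x 284 315
0.03 0.032 ptr-mark mm 8.799955198794333
0.037 0.032 ptr-mark mm 8.754296111890469
0.03 0.025 ptr-mark mm 9.094116640520346
[0.52500498 0.3097665  0.08820016] [11.61751752  4.53521853 -3.24023113] 0.015075456790663347 17.35
```

>>> carry_out:
  steps:
    - [-1,-0.003,0,0,0,0,0]
    - [-1,-0.003,0,0,0,0,0]
    - [-1,-0.003,0,0,0,0,0]
    - [-1,-0.001,0,0,0,0,0]
    - [-1,0,0,0,0,0,0]
    - [-1,0,0,0,0,0,0]
    - [-1,0,0,0,0,0,0]
    - [-1,0,0,0,0,0,0]

```text
clock: 18.35
tcp_pos: [0.5159, 0.3069, 0.0882]
orientation: [-0.001, 0.988, 0.154, 0.004]
wrist_force: [12.0, 4.3, -5.0]
finger_gap: 0.0151
```

```bash
python3 g.py; python3 -c "
from h import *
w=cam('wrist');cv2.imwrite('pics/w4.png',cv2.resize(w['color'][50:170,230:390,::-1],None,fx=4,fy=4))"
```

```text
tip [np.float64(317.0377358490566), np.int64(113)] line [np.float64(318.0), np.float64(90.42304060434373)] yel x 303 334
0.03 0.032 ptr-mark mm -0.460684033451836
0.037 0.032 ptr-mark mm -0.5214061315225059
0.03 0.025 ptr-mark mm -0.5398925655064929
[0.51591305 0.3068383  0.08817811] [12.20162669  4.8953365  -4.50580974] 0.014945017925267763 18.4
```

View pics/w4.png

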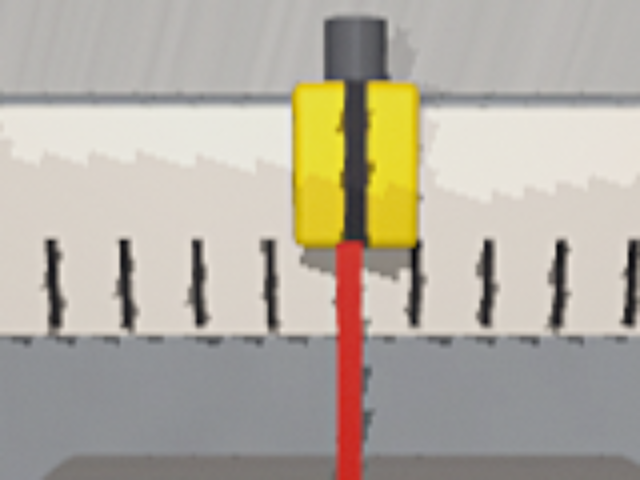

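The pointer (348,245) meets the black line (355,160), about 0.5 mm apart. I'll hold briefly to confirm it is steady, then hand in.

>>> carry_out:
  steps:
    - [-1,0,0,0,0,0,0]
    - [-1,0,0,0,0,0,0]
    - [-1,0,0,0,0,0,0]
    - [-1,0,0,0,0,0,0]

```text
clock: 18.95
tcp_pos: [0.5159, 0.3068, 0.0882]
orientation: [-0.001, 0.988, 0.154, 0.004]
wrist_force: [12.1, 5.4, -4.9]
finger_gap: 0.0152
```

```bash
python3 g.py; python3 -c "
from h import *
env.hand_in()"
```

```text
tip [np.float64(317.0377358490566), np.int64(113)] line [np.float64(318.0), np.float64(90.42870632672333)] yel x 303 334
0.03 0.032 ptr-mark mm -0.46069102149048774
0.037 0.032 ptr-mark mm -0.5214183571067533
0.03 0.025 ptr-mark mm -0.539905130918307
[0.51590794 0.30684824 0.08820689] [12.2327035   4.85998971 -5.1078918 ] 0.014985389980424394 19.0
the job is handed in; nothing more can be done
```

The job is handed in at 19 s. Both short sleeves are in the scrap bin, and the arm is still holding the jaw open at the mark.

- **Sleeves:** I picked out the two short ones by height in the scene view. After placing, the pictures showed both in the bin and the three full-length sleeves standing on the mat. I did not measure the sleeves or the bystanders again after that, but the later moves stayed clear of them.
- **Jaw:** The pointer is about 0.5 mm from the mark line, against the 5 mm allowed. It read the same before and after a half-second hold. The spring pull on the wrist was about 13 N, with the handle gripped at 80 N.
- **Disagreements in the measurements:**
  - The two-view fit of the mark and pointer heights was a few millimetres off (mark 25 mm against an expected 32 mm), which changes the final offset by less than 0.1 mm.
  - The first pull came out about 7 mm short of the 55 mm commanded, and a second measured pull of 10 mm made it up.

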